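Load a slide carrier under the spring flap of the stage

ROBOT

A 6-joint arm with a two-finger parallel gripper is mounted at the origin on the work surface. World frame = base frame: x ahead of the robot, y to its left, z up, the work surface at z = 0. Lengths are in m, angles in rad, forces in N, time in s.
With the tool pointing down it reaches from about 0.35 to 0.8 m from the base axis. Payload 7.3 kg.
Tool frame: the origin (TCP) lies midway between the tips of the shut fingers; the grasp point (between the pads) lies 19 mm behind it; z points along the fingers, y is the line along which they close (so a half turn about z gives the same grasp; the last joint's range is limited). The gripper opens to 85 mm and grips with 20 to 120 N. Pads are 22 mm wide; open, the fingers measure 114 mm over their backs; the gripper's body (76 mm by 85 mm) begins 54 mm behind the grasp point. The pads swing forward as they close: fully open they stand 13 mm farther back than shut.
Start: joints at [1.164, 0.342, 1.524, -0, 1.275, -0.146], TCP at [0.135, 0.507, 0.231] pointing down, gripper open.
Joint ranges: [-2.53, 2.53], [-0.77, 2.02], [0.04, 2.7], [-1, 4.14], [0.28, 2.66], [-3.11, 3.11]. Speed limits (rad/s): [2.57, 2.57, 3.14, 3.14, 3.14, 3.14].

INTERFACE

Orientations are given as a unit quaternion [x, y, z, w].
In Python, from station import sense, capture, hand_in, search_frame, trace, mark_of gives the robot as it stands.
- The arm moves only by the tool apply_moves, never from a script. Its argument "moves" is a list of rows, each an object with "xyz": the shift along the tool's x, y, z in cm, a list of three; "twist": the turn about the tool's z in degrees; "fingers": the gripper command: -1 is shut, 1 is fully open, values between are in proportion. In form: [{"xyz": [x, y, z], "twist": twist, "fingers": fingers}, ...]. A call has 1 to 12 rows; each row is the pose to reach, as a shift and turn from the pose commanded when the call began, along the tool's axes at that moment; what a row does not reach only later rows make up. A row lasts 1/10 s, in which the tool goes at most 50 mm and 8.59 degrees, less where a joint would pass 70% of its speed; a pose out of reach is approached as far as the arm can. A call with a gripper value outside its range is refused whole. The fingers move at their own pace and stop on an object; "squeeze" is the grip in N (left out, the last holds). Time passes only in rows, so rows that repeat a pose let the fingers close. It gives the time, the measured TCP pose, the force, the opening and the grip force at its end, in the units of the state.
- sense(): the state, without advancing time (a new reading comes with each control period).
- capture(name): name is "scene" or "side" or "wrist"; returns a dict with "color" (400x640x3 uint8, blue, green, red), "camera_matrix" (3x3 intrinsics, pixels), "rvec" (rotation vector, rad) and "tvec" (3), from world to camera coordinates, as OpenCV has them. Camera axes: x right, y down, z forward; pixel columns grow to the right and rows downward; lengths in m; the calibration is good to about 2 mm. A picture is of the moment at which its call begins. There is no depth.
- hand_in(): hands the job in; it is judged then, once.
Trained networks look in a picture, given as the dict that the camera call returned (one of the last four; its "shot" number tells which), for a name from the list of things; names that differ only in an ending like _2 or _b are one class to them, and where a whole thing is asked for, a point or a joint stands for the part that bears it (a point fixed in the world has none). Each returns a list of dicts, best first, with "conf" (0 to 1); they miss things now and then, are a little off and sometimes report something else, mostly with a low value. They report only what shows in the picture. A call takes as long as a camera call. They do not tell look-alikes from the thing itself.
- search_frame(picture, target): "centre" ([column, row] in pixels, amid what is visible of it).
- trace(picture, target): "region" (400x640 bool, what is visible of it) and "centre" ([column, row] in pixels, amid what is visible of it).
- mark_of(picture, target): "centre" ([column, row] in pixels: a listed point, or the origin of a listed thing).
The state is a dict: "t": time; "joint_positions": joint angles; "dq": joint speeds; "joint_torque": joint torques, N m; "position": TCP position; "eef_rot": TCP orientation; "wrist_force": force on the tool from outside, world axes, zero at the start; "torque": the same for the moment, N m; "width": finger opening in m; "grasp_force": force on a finger pad.
Only numpy, scipy, OpenCV 4.12 (cv2) and the standard library are available. Lean on these libraries where they do the work, as an engineer would, in place of code of your own. Each camera call takes 0.05 s, during which the arm holds its last target. There are 200 camera calls.

TASK

Load the slide carrier into the stage: press the orange plate down with one fingertip and keep it down so that the spring-closed blue flap stays open, and meanwhile push the carrier along its lane with the other fingertip, under the flap, until it is fully home against the end stop. Then let go of the plate so that the flap comes down on the carrier, and move clear. Only press and push: do not lift or tip the carrier or ram it into the flap, and leave everything else on the bench where it stands.

Things in the scene. Friction and masses are not known exactly. Their poses are not given: they have to be found in the camera images.
- stage: loading stage, fixed: aluminium base plate 220 (x) x 150 (y) x 8 mm; origin at the centre of its underside, on the bench; x points along the lane to the end stop, y left, z up. All stage positions here are in this frame. A rocker turns on an axle along x at y +3, z 30 mm, between white posts (x -105 and +86, tops z 36): orange plate on its left, blue flap on its right
- stop (a point): middle of the end stop's face, on the plate's top: stage x +95, y -35, z 8 mm. The lane runs along the stage's x up to it, at y = -35 mm, between two black guides (inner faces 52 mm apart, tops at z 14 mm), on the plate's top at z 8 mm. The black stop is 14 mm tall
- flap (a joint): angle of the rocker: 0 = flap shut (sprung), grows as the orange plate goes down and the flap rises, stop at 0.55 rad. From 0.3 rad up the carrier passes freely under the flap; below about 0.2 rad the flap blocks it. Resting on a carrier it reads about 0.18 rad. Pressing the middle of the orange plate takes about 2.5 N at first, 5.5 N at the stop
- press (a point): middle of the upper face of the orange press plate (160 (x) x 54 (y) x 4 mm, part of the rocker, x -130 to +30, y +9 to +62 mm of the stage). Flap shut: x -50, y +36, z 41 mm, sloping up to the left by 0.25 rad; at 0.45 rad: about z 26 mm, sloping down to the left by 0.2 rad. It can be pressed anywhere, and a fingertip can slide along it while pressing
- foot (a point): underside centre of the black rubber foot (45 x 18 x 12 mm) under the blue flap, part of the rocker; flap shut: stage x +57.5, y -40, z 18 mm. The blue flap, 50 (x) x 62 (y) x 4 mm, covers stage x +32 to +83 mm and reaches from the axle to the right, over the lane; shut, its top is at z 34 mm; open by 0.5 rad its outer edge is at z 64 mm
- carrier: slide carrier, loose, about 150 g: grey tray 100 (x) x 46 (y) x 16 mm with a glass slide on top; origin at the centre of its underside; x points to its front, the end stop. On its rear end (robot side) stands a green tab 8 (x) x 36 (y) mm, top 40 mm above the underside. It starts in the lane, 70 to 90 mm short of home. Home: origin at stage x +45 mm, front on the stop
- tab (a point): middle of the carrier's flat rear face (the push face), 20 mm above the carrier's underside, 28 mm above the bench. The face is 36 mm wide and goes down to the tray's underside. At home it is at stage x -5, y -35 mm; it stays outside the flap
- vial: small blue-capped vial, diameter 22, height 42 mm, standing on the stage plate near its far left corner: not to be moved
- dish: Petri dish, diameter 92, height 17 mm, on the bench to the right of the stage: not to be moved
- well_plate: white well plate 127 x 85 x 15 mm on the bench to the left of the stage: not to be moved
- amber_bottle: amber bottle, diameter 60, height 120 mm, on the left of the bench: not to be moved
- stopper_jar: glass jar with a green stopper, diameter 68, height 107 mm, on the right of the bench: not to be moved
- spirit_lamp: squat glass spirit lamp (unlit), diameter 80, height 88 mm, on the right of the bench: not to be moved
Mind the look-alikes: they are no part of the job. Of the things that look like the carrier, the middle-sized one is meant.

How it is judged:
On the way, in this order (a step that is already met when the one before it is completed fails the run):
1. a fingertip holds the orange plate down and the flap open while the carrier is still short of the flap (value of joint flap above 0.28 rad and contact force between the fingers and flap above 0.3 N and x of tab in the frame of stage below -0.062 m), for 0.1 s.
2. the carrier is home while a fingertip still holds the flap open (value of joint flap above 0.28 rad and contact force between the fingers and flap above 0.3 N and x of tab in the frame of stage between -0.0085 and 0.002 m), for 0.1 s.
At the end, for the whole second after the job is handed in: the carrier lies flat in its lane, home against the end stop (within 3.5 mm), at rest, with the sprung flap resting on it (x of tab in the frame of stage between -0.0085 and 0.002 m and y of tab in the frame of stage between -0.041 and -0.029 m and value of joint flap between 0.1 and 0.26 rad and contact force between flap and carrier above 0.5 N and angle between carrier's own z axis and vertical below 0.06 rad and angle between the x axis of carrier and the x axis of stage, either way round below 0.1 rad and linear speed of carrier below 0.01 m/s); the robot touches nothing.
It fails at once if the carrier is lifted (more than 8 mm) or tipped (more than about 12 degrees) (z of carrier in the frame of stage above 0.016 m or angle between carrier's own z axis and vertical above 0.2 rad).
It fails at once if the carrier is rammed into the flap (more than 20 N) (contact force between flap and carrier above 20 N).
It fails at once if a bystander is moved by more than 20 mm or tipped (distance of any of vial, dish, well_plate, amber_bottle, stopper_jar, spirit_lamp from where it was at the start of the episode above 0.02 m or angle between any of vial, dish, well_plate, amber_bottle, stopper_jar, spirit_lamp's own z axis and vertical above 0.3 rad).
It also fails if it takes over 35 s, if anything falls off the work surface, if the arm or the gripper's body presses on something with over 40 N, if the wrist force passes 120 N, or if a joint passes its speed limit or range.

## Working session

There is one attempt and no reset: what is moved stays moved. The work goes in short steps, Python scripts to look and compute and a tool call to move; the robot and the scene stay as the last step left them, time stands still between calls to the robot, and variables do not carry over. Pictures are saved under pics/ and viewed, at most 10 in all, crops included, and the job is handed in when it is done.

Besides the shell and the picture viewer there is one more tool, called after "Request:" as name(argument=value, ...) on one line, values as JSON. apply_moves: Moves the arm, as the interface text tells. Its arguments: {"type":"object","properties":{"moves":{"type":"array","items":{"type":"object","properties":{"xyz":{"type":"array","items":{"type":"number"}},"twist":{"type":"number"},"fingers":{"type":"number"}}}},"squeeze":{"type":"number"}},"required":["moves"]}

```bash
mkdir -p pics; cat > h.py <<'E'
import numpy as np, cv2
from station import *
def ray(p,uv):
    R=cv2.Rodrigues(np.array(p["rvec"],float))[0];t=np.array(p["tvec"],float).ravel()
    n=cv2.undistortPoints(np.array([[uv]],float),np.array(p["camera_matrix"],float),None)[0,0]
    return -R.T@t, R.T@np.array([n[0],n[1],1])
def atz(p,uv,z):
    c,d=ray(p,uv);return c+d*(z-c[2])/d[2]
def tri(obs):
    A=np.zeros((3,3));b=np.zeros(3)
    for p,uv in obs:
        c,d=ray(p,uv);d=d/np.linalg.norm(d);M=np.eye(3)-np.outer(d,d);A+=M;b+=M@c
    return np.linalg.solve(A,b)
def proj(p,X):
    return cv2.projectPoints(np.array(X,float).reshape(-1,3),np.array(p["rvec"],float),np.array(p["tvec"],float),np.array(p["camera_matrix"],float),None)[0][:,0]
E
python3 - <<'E'
from h import *
np.set_printoptions(precision=4,suppress=True)
P={n:capture(n) for n in("scene","side")}
for n,p in P.items():
    cv2.imwrite(f"pics/{n}0.png",p["color"]); print(n,ray(p,(320,200))[0])
    for t,z in [("stage",0),("stop",.008),("press",.041),("foot",.018),("carrier",.008),("tab",.028),("vial",.008),("dish",0),("well_plate",0)]:
        for d in mark_of(p,t)[:4]: print(n,t,round(d["conf"],2),np.round(d["centre"]),atz(p,d["centre"],z))
print(sense())
E
```

```text
scene [ 1.0409 -0.592   0.8282]
scene stage 0.79 [331. 204.] [0.5905 0.0086 0.    ]
scene stop 0.83 [359. 221.] [0.6904 0.0027 0.008 ]
scene press 0.97 [321. 185.] [0.5453 0.0198 0.041 ]
scene foot 0.6 [346. 218.] [ 0.6624 -0.0191  0.018 ]
scene foot 0.22 [361. 222.] [ 0.7008 -0.0036  0.018 ]
scene carrier 0.98 [313. 211.] [ 0.5725 -0.0502  0.008 ]
scene carrier 0.92 [231. 239.] [ 0.47   -0.2584  0.008 ]
scene carrier 0.76 [264. 185.] [ 0.3958 -0.0634  0.008 ]
scene tab 0.7 [299. 201.] [ 0.5288 -0.058   0.028 ]
scene tab 0.69 [257. 175.] [ 0.3637 -0.0594  0.028 ]
scene tab 0.68 [216. 254.] [ 0.4909 -0.323   0.028 ]
scene vial 0.46 [362. 199.] [0.6504 0.0728 0.008 ]
scene vial 0.17 [321. 187.] [0.5295 0.0366 0.008 ]
scene dish 0.9 [298. 239.] [ 0.5988 -0.1434  0.    ]
scene well_plate 0.93 [343. 172.] [ 0.5356  0.1393 -0.    ]
scene well_plate 0.68 [347. 219.] [ 0.6597 -0.0067  0.    ]
side [ 0.374  -0.9218  0.7716]
side stage 0.73 [311. 343.] [ 0.4672 -0.4196  0.    ]
side stage 0.62 [327. 211.] [0.5963 0.0029 0.    ]
side press 0.96 [309. 196.] [0.5476 0.034  0.041 ]
side press 0.58
[... 576 characters left out ...]
ide tab 0.24 [351. 207.] [ 0.6607 -0.0252  0.028 ]
side vial 0.54 [342. 192.] [0.6591 0.0738 0.008 ]
side dish 0.61 [346. 245.] [ 0.6146 -0.1463  0.    ]
side well_plate 0.81 [301. 185.] [0.5434 0.148  0.    ]
{'t': 1.0, 'joint_positions': array([ 1.164 ,  0.342 ,  1.5241, -0.    ,  1.2754, -0.146 ]), 'dq': array([-0.0001,  0.0005, -0.0012, -0.0022,  0.0028,  0.0012]), 'joint_torque': array([  0.0009, -43.3562, -24.6274,  -0.0004,   0.0004,   0.    ]), 'position': array([0.1354, 0.5073, 0.2313]), 'eef_rot': array([0.13  , 0.9915, 0.    , 0.    ]), 'wrist_force': array([-0.2143, -0.2929, -0.8258]), 'torque': array([-0.0327,  0.0139, -0.0233]), 'grasp_force': 0.0, 'width': 0.08541846073822287}
```

```bash
python3 - <<'E'
import cv2
a=cv2.imread("pics/scene0.png")[140:280,190:410];b=cv2.imread("pics/side0.png")[150:310,230:430]
cv2.imwrite("pics/c1.png",cv2.resize(a,(792,504),interpolation=3));cv2.imwrite("pics/c2.png",cv2.resize(b,(750,600),interpolation=3))
E
```

```text
(no output)
```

View pics/c1.png

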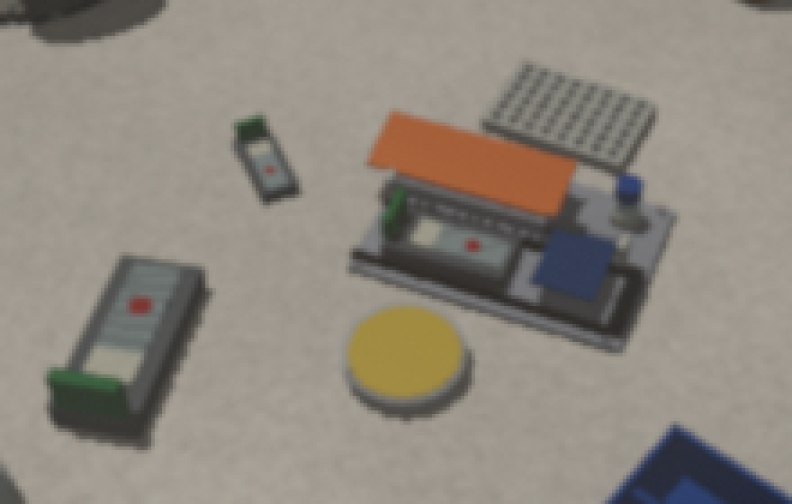

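View pics/c2.png

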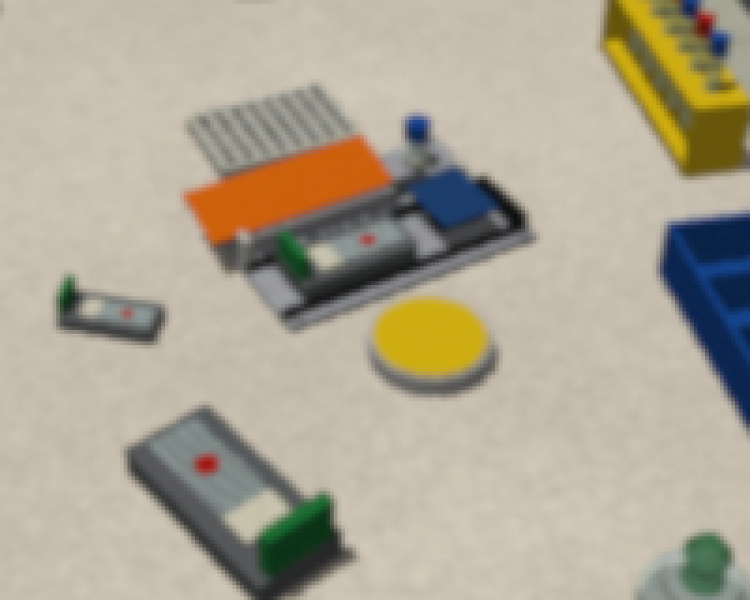

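```bash
cat > fit.py <<'E'
from h import *
from scipy.optimize import least_squares
def st(q,X):
    X=np.atleast_2d(X);c,s=np.cos(q[2]),np.sin(q[2])
    return np.c_[q[0]+c*X[:,0]-s*X[:,1],q[1]+s*X[:,0]+c*X[:,1],X[:,2]]
E
python3 - <<'E'
from fit import *
np.set_printoptions(precision=4,suppress=True)
P={n:capture(n) for n in("scene","side")}
obs=[]
sc=lambda u,v:(190+u/3.6,140+v/3.6); sd=lambda u,v:(230+u/3.75,150+v/3.75)
M=[("scene",sc(350,262),(-.11,-.075,.008)),("scene",sc(620,343),(.11,-.075,.008)),("scene",sc(676,212),(.11,.075,.008)),
("scene",sc(393,112),(-.13,.0615,.0475)),("scene",sc(367,164),(-.13,.0095,.0345)),("scene",sc(578,160),(.03,.0615,.0475)),("scene",sc(555,216),(.03,.0095,.0345)),
("side",sd(290,325),(-.11,-.075,.008)),("side",sd(536,234),(.11,-.075,.008)),
("side",sd(184,192),(-.13,.0615,.0475)),("side",sd(362,137),(.03,.0615,.0475)),("side",sd(392,180),(.03,.0095,.0345)),("side",sd(212,240),(-.13,.0095,.0345))]
for n in P:
    for t,X in [("stage",(0,0,0)),("press",(-.05,.036,.041)),("foot",(.0575,-.04,.018)),("stop",(.095,-.035,.008))]:
        g=sorted(mark_of(P[n],t),key=lambda d:np.linalg.norm(atz(P[n],d["centre"],X[2])[:2]-[.595,.005]))
        g=[d for d in g if d["conf"]>.5]
        if t=="stage" and g: M.append((n,g[0]["centre"],X))
        elif g: M.append((n,mark_of(P[n],t)[0]["centre"],X))
f=lambda q:np.concatenate([(proj(P[n],st(q,X))[0]-uv) for n,uv,X in M])
r=least_squares(f,[.593,.006,.3],loss="soft_l1");q=r.x
print(q,np.degrees(q[2]));print(f(q).reshape(-1,2))
tb=[]
for n in P:
    d=min(mark_of(P[n],"tab"),key=lambda d:np.linalg.norm(atz(P[n],d["centre"],.028)[:2]-[.529,-.055]));tb.append((P[n],d["centre"]))
R=np.array([[np.cos(q[2]),np.sin(q[2])],[-np.sin(q[2]),np.cos(q[2])]])
print("tab",tri(tb),[R@(atz(*o,.028)[:2]-q[:2]) for o in tb])
print(st(q,[[-.105,.005,0],[-.1,-.035,0]]))
E
```

```text
[0.6    0.0023 0.3143] 18.006529516700873
[[-1.5733  0.2343]
 [-0.2405  1.1971]
 [-0.2533 -1.292 ]
 [-0.8229 -1.694 ]
 [-0.7265 -1.324 ]
 [-0.2462 -0.8013]
 [-0.0883 -0.667 ]
 [ 0.1987 -0.2268]
 [ 0.8126 -1.099 ]
 [-0.6872 -0.931 ]
 [ 0.0496 -2.1434]
 [ 0.9761 -1.0732]
 [ 0.1112 -0.1197]
 [ 0.6644  1.9567]
 [-0.5906 -0.1758]
 [ 1.5549 -0.7004]
 [-1.1441  2.2082]
 [ 1.074   1.2555]
 [ 0.7929 -0.0185]
 [-2.808  -1.2989]
 [ 3.6221  0.5568]]
tab [ 0.5226 -0.0584  0.0297] [array([-0.0912, -0.0381]), array([-0.0906, -0.0257])]
[[ 0.4986 -0.0254  0.    ]
 [ 0.5158 -0.0619  0.    ]]
```

Request:
apply_moves(moves=[{"xyz":[-24,-21.3,0],"twist":-33,"fingers":0.65},{"xyz":[-24,-21.3,0],"twist":-33,"fingers":0.65},{"xyz":[-24,-21.3,0],"twist":-33,"fingers":0.65},{"xyz":[-24,-21.3,0],"twist":-33,"fingers":0.65},{"xyz":[-24,-21.3,0],"twist":-33,"fingers":0.65},{"xyz":[-24,-21.3,0],"twist":-33,"fingers":0.65},{"xyz":[-48,-42.6,0],"twist":-33,"fingers":0.65},{"xyz":[-48,-42.6,0],"twist":-33,"fingers":0.65},{"xyz":[-48,-42.6,0],"twist":-33,"fingers":0.65},{"xyz":[-48,-42.6,0],"twist":-33,"fingers":0.65},{"xyz":[-48,-42.6,0],"twist":-33,"fingers":0.65},{"xyz":[-48,-42.6,0],"twist":-33,"fingers":0.65}])

```text
t: 3.1
position: [0.4547, 0.0236, 0.2316]
eef_rot: [-0.157, 0.988, 0.0, 0.0]
wrist_force: [0.6, 1.9, 0.8]
width: 0.0705
grasp_force: 0.0
```

```bash
python3 - <<'E'
from fit import *
np.set_printoptions(precision=4,suppress=True)
q=[.6,.0023,.3143]
p=capture("wrist");s=sense();print(s["position"],s["eef_rot"],ray(p,(320,200)))
im=p["color"].copy()
R=np.array([[np.cos(q[2]),np.sin(q[2])],[-np.sin(q[2]),np.cos(q[2])]])
for t,z in [("stage",0),("stop",.008),("press",.041),("foot",.018),("carrier",.008),("tab",.028)]:
    for d in mark_of(p,t)[:3]: print(t,round(d["conf"],2),np.round(d["centre"]),R@(atz(p,d["centre"],z)[:2]-q[:2]))
for L in ([(-.13,.0095,.0345),(-.13,.0615,.0475),(.03,.0615,.0475),(.03,.0095,.0345)],[(-.11,-.075,.008),(.11,-.075,.008),(.11,.075,.008),(-.11,.075,.008)]):
    cv2.polylines(im,[proj(p,st(q,L)).astype(int).reshape(-1,1,2)],True,(255,0,255),1)
cv2.imwrite("pics/w1.png",im)
E
```

```text
[0.4588 0.0178 0.2315] [-0.1551  0.9879 -0.0022  0.0017] (array([0.3832, 0.0009, 0.3737]), array([ 0.2862,  0.0948, -0.9535]))
stage 0.66 [269. 265.] [ 0.003 -0.002]
stop 0.88 [250. 322.] [ 0.0883 -0.0314]
press 0.77 [297. 243.] [-0.0487  0.0395]
press 0.68 [245. 324.] [ 0.0638 -0.0287]
foot 0.86 [244. 306.] [ 0.0541 -0.0351]
carrier 0.91 [77. 86.] [-0.2228 -0.2011]
carrier 0.64 [241. 240.] [-0.0379 -0.0351]
carrier 0.58 [260.  92.] [-0.216   0.0001]
tab 0.93 [282.  64.] [-0.2429  0.0276]
tab 0.91 [235. 206.] [-0.09   -0.0332]
tab 0.23 [545. 324.] [0.0749 0.3643]
```

View pics/w1.png

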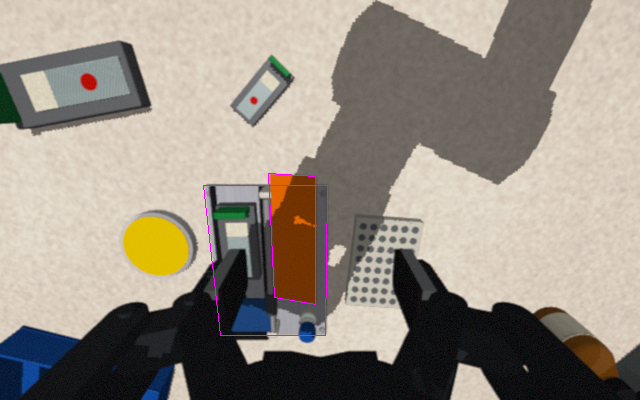

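Request:
apply_moves(moves=[{"xyz":[-1.4,-5.3,0],"twist":0,"fingers":0.65},{"xyz":[-1.4,-5.3,5],"twist":0,"fingers":0.65},{"xyz":[-1.4,-5.3,10],"twist":0,"fingers":0.65},{"xyz":[-1.4,-5.3,13],"twist":0,"fingers":0.65},{"xyz":[-1.4,-5.3,13],"twist":0,"fingers":0.65},{"xyz":[-1.4,-5.3,13],"twist":0,"fingers":0.65}])

```text
t: 4.05
position: [0.4838, -0.0195, 0.1022]
eef_rot: [-0.158, 0.987, 0.0, 0.0]
wrist_force: [0.1, -0.3, 0.6]
width: 0.0707
grasp_force: 0.0
```

```bash
cat > w.py <<'E'
from fit import *
np.set_printoptions(precision=4,suppress=True)
q=[.6,.0023,.3143]
R=np.array([[np.cos(q[2]),np.sin(q[2])],[-np.sin(q[2]),np.cos(q[2])]])
def where():
    s=sense();o=s["eef_rot"];ty=[2*o[0]*o[1],2*o[1]**2-1]
    print("t",round(s["t"],2),"stage xy",R@(s["position"][:2]-q[:2]),"z",round(s["position"][2],4),"yawerr deg",np.degrees(np.arctan2(-ty[0],ty[1])-q[2]),"F",R@s["wrist_force"][:2],s["wrist_force"][2],"w",round(s["width"],4))
def tab(n):
    p=capture(n)
    for d in mark_of(p,"tab")[:3]:
        v=R@(atz(p,d["centre"],.028)[:2]-q[:2])
        if abs(v[1]+.035)<.03: print(n,"tab",round(d["conf"],2),v)
    return p
if __name__=="__main__":
    where(); tab("wrist");where()
E
python3 w.py
```

```text
t 4.05 stage xy [-0.1172  0.0152] z 0.1022 yawerr deg 0.14777574064504062 F [ 0.0228 -0.3051] 0.5589557473769952 w 0.0707
wrist tab 0.62 [-0.0904 -0.0341]
t 4.15 stage xy [-0.1163  0.0143] z 0.1034 yawerr deg 0.12169503126771135 F [-0.0794  0.3934] -0.49640578353022957 w 0.0703
```

Request:
apply_moves(moves=[{"xyz":[0,-0.9,2],"twist":0,"fingers":0.65},{"xyz":[0,-0.9,4],"twist":0,"fingers":0.65},{"xyz":[0,-0.9,4.5],"twist":0,"fingers":0.65},{"xyz":[0,-0.9,4.5],"twist":0,"fingers":0.65},{"xyz":[0,-0.9,4.5],"twist":0,"fingers":0.65}])

```text
t: 4.65
position: [0.4873, -0.029, 0.0577]
eef_rot: [-0.157, 0.988, -0.0, 0.001]
wrist_force: [0.7, -0.1, 0.2]
width: 0.0704
grasp_force: 0.0
```

```bash
python3 - <<'E'
from w import *
where();p=tab("wrist");cv2.imwrite("pics/w2.png",p["color"]);where()
a=capture("side")["color"][150:270,250:410];cv2.imwrite("pics/s2.png",cv2.resize(a,(800,600),interpolation=3))
E
```

```text
t 4.65 stage xy [-0.1169  0.0051] z 0.0577 yawerr deg 0.06769777536914583 F [ 0.6403 -0.2705] 0.1634265523413084 w 0.0704
wrist tab 0.59 [-0.0883 -0.0341]
t 4.75 stage xy [-0.117   0.0051] z 0.0575 yawerr deg 0.06386150096744003 F [-0.2343  0.596 ] 0.046898462323925694 w 0.0707
```

View pics/w2.png

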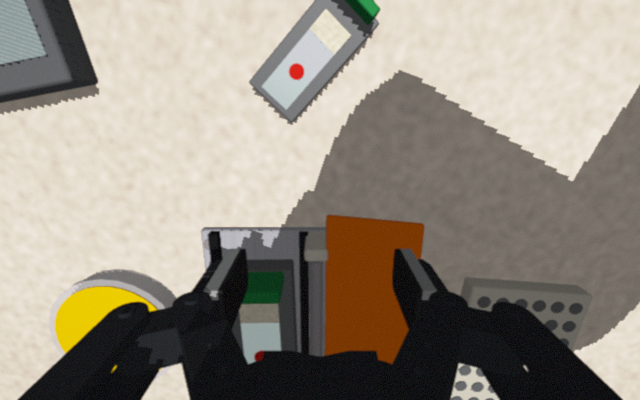

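View pics/s2.png

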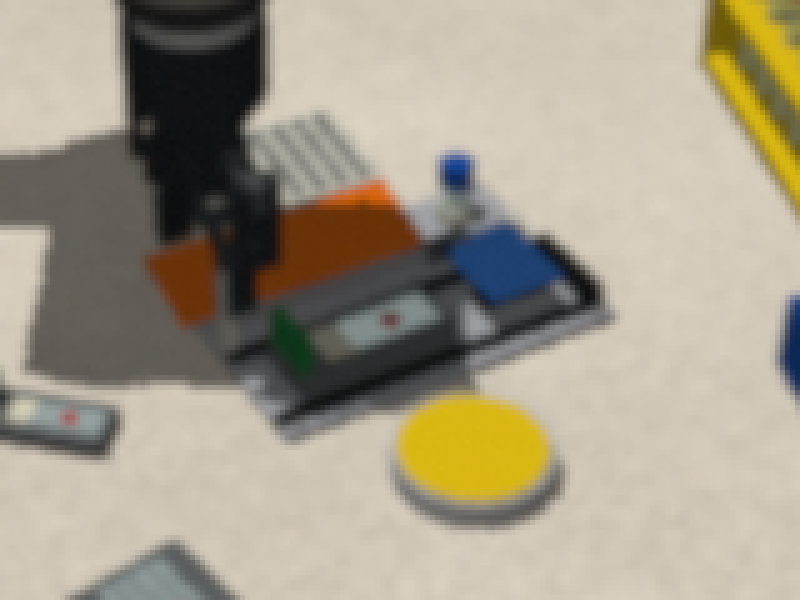

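Request:
apply_moves(moves=[{"xyz":[0,0,0.5],"twist":0,"fingers":0.65},{"xyz":[0,0,1],"twist":0,"fingers":0.65},{"xyz":[0,0,1.4],"twist":0,"fingers":0.65},{"xyz":[0,0,1.4],"twist":0,"fingers":0.65},{"xyz":[0,0,1.4],"twist":0,"fingers":0.65}])

```text
t: 5.3
position: [0.4862, -0.0289, 0.042]
eef_rot: [-0.157, 0.988, 0.0, -0.0]
wrist_force: [-0.6, -0.3, -0.1]
width: 0.0705
grasp_force: 0.0
```

```bash
python3 -c "from w import *;where()"
```

```text
t 5.3 stage xy [-0.1179  0.0055] z 0.042 yawerr deg 0.049250830375923205 F [-0.6887 -0.1043] -0.10573606268799127 w 0.0705
```

Request:
apply_moves(moves=[{"xyz":[0,0,0.4],"twist":0,"fingers":0.65},{"xyz":[0,0,0.4],"twist":0,"fingers":0.65},{"xyz":[0,0,0.4],"twist":0,"fingers":0.65}])

```text
t: 5.6
position: [0.4863, -0.029, 0.0382]
eef_rot: [-0.157, 0.988, 0.0, -0.0]
wrist_force: [-0.9, -0.2, -0.1]
width: 0.0707
grasp_force: 0.0
```

Request:
apply_moves(moves=[{"xyz":[0,0,0.4],"twist":0,"fingers":0.65},{"xyz":[0,0,0.4],"twist":0,"fingers":0.65},{"xyz":[0,0,0.4],"twist":0,"fingers":0.65}])

```text
t: 5.9
position: [0.4866, -0.029, 0.0344]
eef_rot: [-0.157, 0.988, -0.0, 0.0]
wrist_force: [0.5, -0.6, 2.1]
width: 0.0704
grasp_force: 0.9
```

Request:
apply_moves(moves=[{"xyz":[0,0,0.4],"twist":0,"fingers":0.65},{"xyz":[0,0,0.4],"twist":0,"fingers":0.65},{"xyz":[0,0,0.4],"twist":0,"fingers":0.65}])

```text
t: 6.2
position: [0.4864, -0.0289, 0.0303]
eef_rot: [-0.157, 0.988, 0.0, 0.0]
wrist_force: [0.5, 1.1, 2.9]
width: 0.0704
grasp_force: 1.1
```

Request:
apply_moves(moves=[{"xyz":[0,0,0.5],"twist":0,"fingers":0.65},{"xyz":[0,0,1],"twist":0,"fingers":0.65},{"xyz":[0,0,1.35],"twist":0,"fingers":0.65},{"xyz":[0,0,1.35],"twist":0,"fingers":0.65},{"xyz":[0,0,1.35],"twist":0,"fingers":0.65}])

```text
t: 6.7
position: [0.4865, -0.029, 0.0167]
eef_rot: [-0.157, 0.988, 0.0, 0.0]
wrist_force: [1.0, 1.9, 4.4]
width: 0.0704
grasp_force: 2.1
```

```bash
python3 - <<'E'
from w import *
where();tab("wrist");p=tab("side");tab("scene")
a=p["color"][150:270,250:410];cv2.imwrite("pics/s3.png",cv2.resize(a,(800,600),interpolation=3))
# predicted flap outer edge (shut / .3 / .45 / .55)
for th in (0,.3,.45,.55):
    e=[(x,.003-.062*np.cos(th)-0.00*np.sin(th),.034+.062*np.sin(th)) for x in(.0325,.0825)];print(th,(proj(p,st(q,e))-[250,150])*5)
E
```

```text
t 6.7 stage xy [-0.1176  0.0053] z 0.0167 yawerr deg 0.044097677452897735 F [1.4943 1.5014] 4.424776245672692 w 0.0704
wrist tab 0.72 [-0.0893 -0.0333]
side tab 0.8 [-0.0954 -0.0479]
scene tab 0.58 [-0.0959 -0.0355]
0 [[494.6282 297.7179]
 [567.4052 271.0212]]
0.3 [[493.58   269.6398]
 [566.9414 243.2089]]
0.45 [[491.038  254.2412]
 [564.6235 228.0054]]
0.55 [[488.6246 243.7294]
 [562.33   217.6434]]
```

View pics/s3.png

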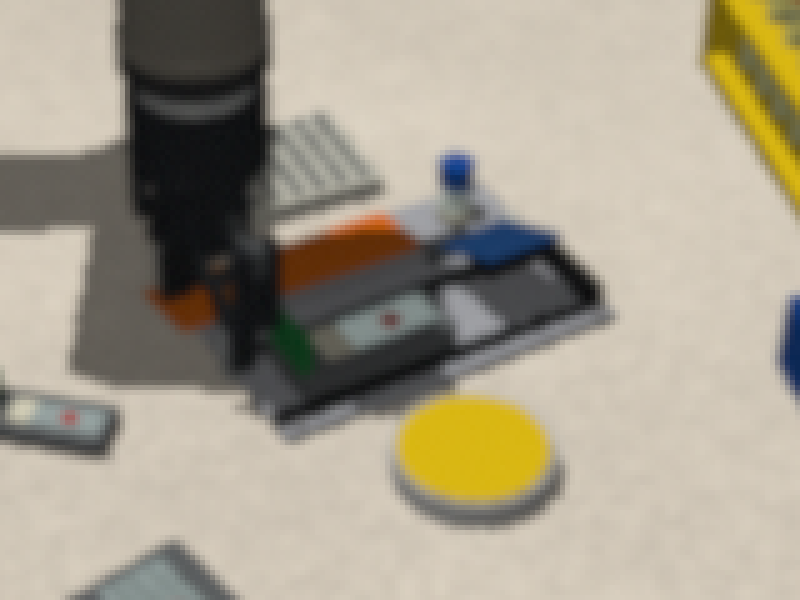

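Request:
apply_moves(moves=[{"xyz":[-0.6,0,0],"twist":0,"fingers":0.65},{"xyz":[-1.0,0,0],"twist":0,"fingers":0.65},{"xyz":[-1.4,0,0],"twist":0,"fingers":0.65},{"xyz":[-1.8,0,0],"twist":0,"fingers":0.65},{"xyz":[-2.2,0,0],"twist":0,"fingers":0.65},{"xyz":[-2.6,0,0],"twist":0,"fingers":0.65},{"xyz":[-3.0,0,0],"twist":0,"fingers":0.65},{"xyz":[-3.4,0,0],"twist":0,"fingers":0.65},{"xyz":[-3.8,0,0],"twist":0,"fingers":0.65},{"xyz":[-4.2,0,0],"twist":0,"fingers":0.65},{"xyz":[-4.6,0,0],"twist":0,"fingers":0.65},{"xyz":[-5.0,0,0],"twist":0,"fingers":0.65}])

```text
t: 8.2
position: [0.5342, -0.0134, 0.0168]
eef_rot: [-0.157, 0.988, 0.0, 0.0]
wrist_force: [-3.4, -1.7, 3.3]
width: 0.0705
grasp_force: 2.5
```

```bash
python3 - <<'E'
from w import *
where();p=tab("side");tab("scene")
p=tab("wrist");cv2.imwrite("pics/w4.png",p["color"]);where()
E
```

```text
t 8.2 stage xy [-0.0674  0.0054] z 0.0168 yawerr deg 0.04776590718134717 F [-3.7843 -0.5487] 3.3094497469143467 w 0.0705
side tab 0.6 [-0.0626 -0.0325]
scene tab 0.89 [-0.0553 -0.0454]
wrist tab 0.84 [-0.0542 -0.0349]
t 8.5 stage xy [-0.0669  0.0053] z 0.0171 yawerr deg 0.03221852674275071 F [0.7391 1.8885] 2.8908363548824405 w 0.0708
```

View pics/w4.png

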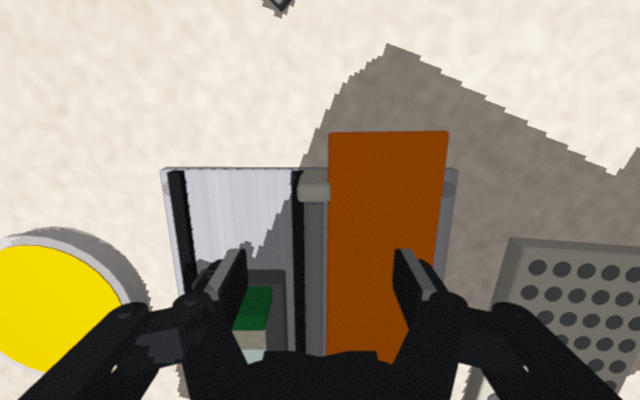

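Request:
apply_moves(moves=[{"xyz":[-0.4,0,0],"twist":0,"fingers":0.65},{"xyz":[-0.8,0,0],"twist":0,"fingers":0.65},{"xyz":[-1.2,0,0],"twist":0,"fingers":0.65},{"xyz":[-1.6,0,0],"twist":0,"fingers":0.65},{"xyz":[-2.0,0,0],"twist":0,"fingers":0.65},{"xyz":[-2.4,0,0],"twist":0,"fingers":0.65},{"xyz":[-2.8,0,0],"twist":0,"fingers":0.65},{"xyz":[-3.2,0,0],"twist":0,"fingers":0.65},{"xyz":[-3.6,0,0],"twist":0,"fingers":0.65},{"xyz":[-4.0,0,0],"twist":0,"fingers":0.65},{"xyz":[-4.3,0,0],"twist":0,"fingers":0.65},{"xyz":[-4.5,0,0],"twist":0,"fingers":0.65}])

```text
t: 9.7
position: [0.5759, 0.0002, 0.0168]
eef_rot: [-0.157, 0.988, 0.0, -0.001]
wrist_force: [-6.1, -1.1, 6.7]
width: 0.0707
grasp_force: 3.6
```

Request:
apply_moves(moves=[{"xyz":[-0.15,0,0],"twist":0,"fingers":0.65},{"xyz":[-0.2,0,0],"twist":0,"fingers":0.65},{"xyz":[-0.2,0,0],"twist":0,"fingers":0.65}])

```text
t: 10.0
position: [0.5777, 0.0008, 0.0168]
eef_rot: [-0.157, 0.988, -0.0, -0.001]
wrist_force: [-5.5, -0.3, 7.1]
width: 0.0703
grasp_force: 3.2
```

```bash
python3 -c "
from w import *
where();tab('scene');tab('wrist');where()"
```

```text
t 10.0 stage xy [-0.0217  0.0054] z 0.0168 yawerr deg 0.05347593009836498 F [-5.366   1.4366] 7.054964284078845 w 0.0703
scene tab 0.82 [-0.0071 -0.0381]
wrist tab 0.75 [-0.0103 -0.0344]
t 10.2 stage xy [-0.0217  0.0054] z 0.0168 yawerr deg 0.050868536573184686 F [-6.194   1.5049] 5.15079372249333 w 0.0705
```

Request:
apply_moves(moves=[{"xyz":[-0.15,0,0],"twist":0,"fingers":0.65},{"xyz":[-0.15,0,0],"twist":0,"fingers":0.65},{"xyz":[-0.15,0,0],"twist":0,"fingers":0.65}])

```text
t: 10.5
position: [0.5793, 0.0013, 0.0168]
eef_rot: [-0.157, 0.988, 0.0, -0.001]
wrist_force: [-4.7, -0.9, 5.8]
width: 0.0707
grasp_force: 3.0
```

Request:
apply_moves(moves=[{"xyz":[-0.15,0,0],"twist":0,"fingers":0.65},{"xyz":[-0.15,0,0],"twist":0,"fingers":0.65},{"xyz":[-0.15,0,0],"twist":0,"fingers":0.65}])

```text
t: 10.8
position: [0.5807, 0.0017, 0.0168]
eef_rot: [-0.157, 0.988, 0.0, -0.001]
wrist_force: [-4.9, 0.1, 5.3]
width: 0.0705
grasp_force: 2.9
```

```bash
python3 -c "
from w import *
where();tab('scene');tab('wrist');where()"
```

```text
t 10.8 stage xy [-0.0185  0.0054] z 0.0168 yawerr deg 0.05146556441660378 F [-4.6301  1.6172] 5.297365828040601 w 0.0705
scene tab 0.75 [-0.0036 -0.0359]
wrist tab 0.93 [-0.0061 -0.0356]
t 11.0 stage xy [-0.0185  0.0054] z 0.0168 yawerr deg 0.050669523395585614 F [-5.079   1.3709] 5.382515192880161 w 0.0705
```

Still following freely; continue until the force rises.

Request:
apply_moves(moves=[{"xyz":[-0.15,0,0],"twist":0,"fingers":0.65},{"xyz":[-0.15,0,0],"twist":0,"fingers":0.65},{"xyz":[-0.15,0,0],"twist":0,"fingers":0.65}])

```text
t: 11.3
position: [0.5819, 0.0022, 0.0168]
eef_rot: [-0.157, 0.988, 0.0, -0.001]
wrist_force: [-5.0, -1.2, 6.0]
width: 0.0705
grasp_force: 3.7
```

Request:
apply_moves(moves=[{"xyz":[-0.15,0,0],"twist":0,"fingers":0.65},{"xyz":[-0.15,0,0],"twist":0,"fingers":0.65},{"xyz":[-0.15,0,0],"twist":0,"fingers":0.65}])

```text
t: 11.6
position: [0.582, 0.0022, 0.0168]
eef_rot: [-0.157, 0.988, 0.0, -0.003]
wrist_force: [-10.4, -3.0, 9.6]
width: 0.0704
grasp_force: 6.3
```

Request:
apply_moves(moves=[{"xyz":[-0.1,0,0],"twist":0,"fingers":0.65},{"xyz":[-0.1,0,0],"twist":0,"fingers":0.65},{"xyz":[-0.1,0,0],"twist":0,"fingers":0.65}])

```text
t: 11.9
position: [0.582, 0.0022, 0.0168]
eef_rot: [-0.157, 0.988, 0.0, -0.004]
wrist_force: [-14.7, -3.9, 13.1]
width: 0.071
grasp_force: 8.0
```

```bash
python3 -c "
from w import *
where();tab('scene');tab('wrist');p=tab('side')
a=p['color'][150:270,250:410];cv2.imwrite('pics/s5.png',cv2.resize(a,(800,600),interpolation=3))"
```

```text
t 11.9 stage xy [-0.0172  0.0055] z 0.0168 yawerr deg 0.01662954812643107 F [-15.1494   0.7914] 13.097209589113172 w 0.071
scene tab 0.57 [ 0.0036 -0.0504]
wrist tab 0.86 [-0.0062 -0.0347]
side tab 0.59 [-0.0009 -0.0241]
```

View pics/s5.png

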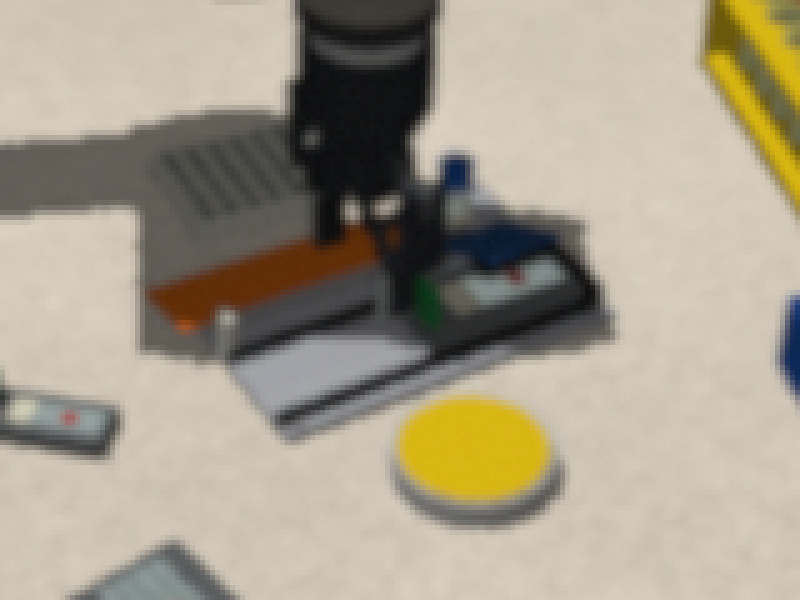

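Request:
apply_moves(moves=[{"xyz":[0.2,0,0],"twist":0,"fingers":0.65},{"xyz":[0.6,0,0],"twist":0,"fingers":0.65},{"xyz":[1.2,0,0],"twist":0,"fingers":0.65},{"xyz":[1.5,0,0],"twist":0,"fingers":0.65},{"xyz":[1.5,0,-0.3],"twist":0,"fingers":0.65},{"xyz":[1.5,0,-0.6],"twist":0,"fingers":0.65},{"xyz":[1.5,0,-0.9],"twist":0,"fingers":0.65},{"xyz":[1.5,0,-1.2],"twist":0,"fingers":0.65},{"xyz":[1.5,0,-1.6],"twist":0,"fingers":0.65},{"xyz":[1.5,0,-2.5],"twist":0,"fingers":0.65},{"xyz":[1.5,0,-5],"twist":0,"fingers":0.65},{"xyz":[1.5,0,-9],"twist":0,"fingers":0.65}])

```text
t: 13.4
position: [0.569, -0.0012, 0.1058]
eef_rot: [-0.157, 0.988, 0.001, -0.003]
wrist_force: [0.8, -0.5, 0.1]
width: 0.0704
grasp_force: 0.0
```

Request:
apply_moves(moves=[{"xyz":[5,0,-2],"twist":0,"fingers":0.65},{"xyz":[10,0,-2],"twist":0,"fingers":0.65},{"xyz":[14,0,-4],"twist":0,"fingers":0.65},{"xyz":[14,0,-4],"twist":0,"fingers":0.65},{"xyz":[14,0,-4],"twist":0,"fingers":0.65}])

```text
t: 13.9
position: [0.4379, -0.0451, 0.1479]
eef_rot: [-0.156, 0.988, -0.0, 0.001]
wrist_force: [0.3, 0.4, 0.2]
width: 0.0706
grasp_force: 0.0
```

```bash
python3 -c "
from w import *
where();tab('scene');tab('wrist');p=tab('side')
a=p['color'][150:270,250:410];cv2.imwrite('pics/s6.png',cv2.resize(a,(800,600),interpolation=3))
for th in (0,.18,.45):
    e=[(x,.003-.062*np.cos(th),.034+.062*np.sin(th)) for x in(.0325,.0825)];print(th,(proj(p,st(q,e))-[250,150])*5)"
```

```text
t 13.9 stage xy [-0.1688  0.005 ] z 0.1479 yawerr deg -0.014130600844297595 F [0.3889 0.3142] 0.208099407502923 w 0.0706
scene tab 0.93 [ 0.001 -0.038]
wrist tab 0.66 [-0.0066 -0.0339]
side tab 0.71 [-0.0049 -0.0302]
0 [[494.6282 297.7179]
 [567.4052 271.0212]]
0.18 [[494.6503 281.4102]
 [567.7976 254.8519]]
0.45 [[491.038  254.2412]
 [564.6235 228.0054]]
```

View pics/s6.png

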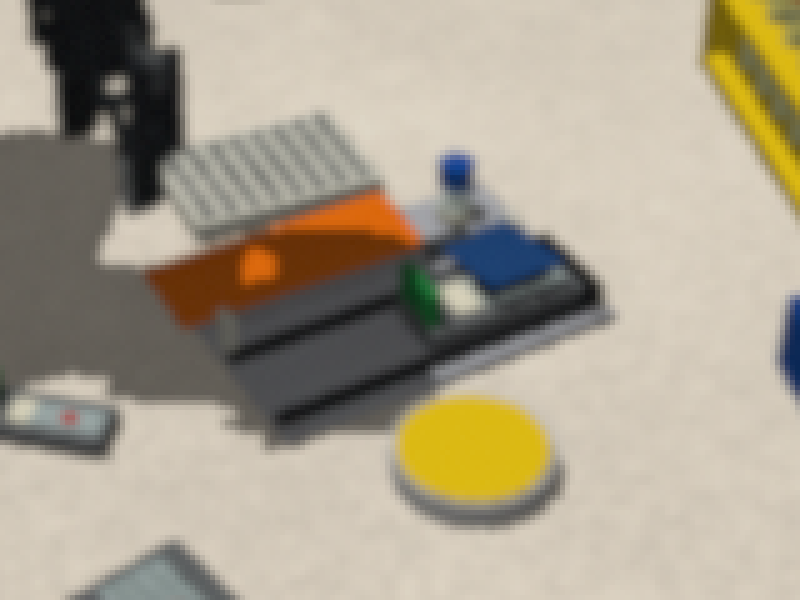

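The flap's outer edge is near (490,288)–(565,258), which fits it resting on the carrier. The carrier is home and the arm is clear, so I'm handing in.

```bash
python3 -c "
from station import hand_in
print(hand_in())"
```

```text
the job is handed in; nothing more can be done
None
```

I've handed the job in: the carrier was pushed home against the end stop with the flap held open, the flap now rests on it, and the arm is clear; the hand-in gave no verdict.

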